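# Tip out the hinged parts tray into its bin

### The job

Slide the open bin by its pull bar up against the front of the tray stand, squarely and centred under the tray's open lip, without ramming it. Then lift the tray by the handle on its free edge until the gusset and both nuts have slid out into the bin, and lower the tray gently all the way back onto its rest: no dropping. Keep the gripper off the parts, leave the bin where it caught them, and do not disturb the things round about.

Things in the scene. Friction and masses are not known exactly. Their poses are not given: they have to be found in the camera images.
- stand: Fixed painted sheet-metal stand, 176 mm wide (its x) and 165 mm deep (its y), with a tilting tray on top. Origin on the worktop under the tray's hinge line; z up. The hinge line runs along its x, 90 mm above the worktop; the tray lies to +y of it, the bin belongs on the -y side. Its flat front plate (164 mm wide, 50 mm high) is the plane y = -12 mm.
- stand_stop (a point): Centre of the stand's front plate (stand frame x = 0, y = -12 mm, z = 25 mm): the middle of the bin's back wall belongs here.
- tray (a joint): Tilt of the tray in rad: 0 lying level on its rest, positive as the free (+y) edge is lifted, hard stop at 0.96 (55 degrees). The hinge is nearly free: let go, the tray (0.4 kg) falls shut, and faster than 1.5 rad/s counts as dropped. The parts slide only once the tilt passes some 0.45 to 0.65 rad, depending on friction.
- tray_handle (a point): Middle of the tray's handle, a plain round steel bar 10 mm thick and 110 mm long, parallel to the hinge, 95 mm above the worktop when level, free underneath. Clear gap to the tray's end wall 45 mm (wall top 22 mm above the bar's middle); 8 mm side arms at its ends. Pinch it from above across the bar; it may turn between the fingers.
- tray_hinge (a point): Middle of the hinge axis, 90 mm above the worktop (stand frame x = 0, y = 0). When level the handle is 220 mm from it along the stand's +y and 5 mm higher, and moves on that circle about it.
- tray_lip (a point): Middle of the open lip over which the parts leave the tray: floor height, 97 mm above the worktop and 42 mm to -y of the hinge when level. The tray is of steel sheet, 138 mm wide, with 20 mm walls at both sides and at the free end (y = 170 mm in the stand frame). At every tilt the lip stays above the 45 mm high bin.
- bin: Loose open grey bin 170 mm (its x) by 110 mm (its y) by 45 mm high, walls 4 mm, 0.45 kg, standing on the worktop. Origin in the middle of its underside, z up. Its +y wall goes against the stand; the pull bar is on the -y side. In place its axes are parallel to the stand's.
- bin_back (a point): Middle of the outer face of the bin's +y wall, 25 mm up, 55 mm from the bin's origin.
- bin_bar (a point): Middle of the bin's pull bar, a round steel bar 10 mm thick and 100 mm long along the bin's x, 100 mm to -y of the bin's origin and 30 mm above the worktop. Clear gap to the bin's wall 40 mm (wall top 15 mm above the bar's middle). Pinch it from above across the bar and slide the bin on the worktop.
- gusset: Steel gusset plate, a cut-off triangle 65 x 70 x 6 mm, 0.13 kg, loose, lying flat on the tray. Origin in the middle of its underside.
- nut_a: Hexagon nut 21 x 18 x 10 mm, loose, lying on the tray. Origin in the middle of its underside.
- nut_b: A second nut like nut_a.
- spray_can: Bystander: upright spray can, 66 mm across, 208 mm high, behind the work. Origin at the middle of its underside.
- tube: Bystander: upright piece of steel tube, 43 mm across, 60 mm high, behind the work to the right. Origin at the middle of its underside.
- tape: Bystander: tape measure 29 x 73 x 63 mm, standing behind the work, between the can and the tube. Origin at the middle of its underside.
There are look-alikes about, which are no part of the job. There is more than one size of the gusset; the one meant has the size given above.

How it is judged:
On the way, in this order (a step that is already met when the one before it is completed fails the run):
1. the bin stands squarely and centred against the stand's front, the tray still down (horizontal distance between bin_back and stand_stop below 0.015 m and angle between the y axis of bin and the y axis of stand, either way round below 0.12 rad and angle between bin's own z axis and vertical below 0.1 rad and value of joint tray below 0.08 rad), for 0.2 s.
2. with the tray lifted, the gusset and both nuts have slid into the bin (x of gusset in the frame of bin between -0.083 and 0.083 m and y of gusset in the frame of bin between -0.053 and 0.053 m and z of each of gusset, nut_a, nut_b in the frame of bin below 0.045 m and x of nut_a in the frame of bin between -0.083 and 0.083 m and y of nut_a in the frame of bin between -0.053 and 0.053 m and x of nut_b in the frame of bin between -0.083 and 0.083 m and y of nut_b in the frame of bin between -0.053 and 0.053 m and value of joint tray above 0.3 rad), for 0.2 s.
At the end, for the whole second after the job is handed in: The gusset and both nuts lie at rest inside the bin; the bin stands upright against the stand's front, its back wall's middle within 25 mm of the front plate's middle and within 0.2 rad of square (15 mm and 0.12 rad when first set); the tray is back down on its rest (within 0.03 rad) (x of gusset in the frame of bin between -0.083 and 0.083 m and y of gusset in the frame of bin between -0.053 and 0.053 m and z of each of gusset, nut_a, nut_b in the frame of bin below 0.045 m and x of nut_a in the frame of bin between -0.083 and 0.083 m and y of nut_a in the frame of bin between -0.053 and 0.053 m and x of nut_b in the frame of bin between -0.083 and 0.083 m and y of nut_b in the frame of bin between -0.053 and 0.053 m and horizontal distance between bin_back and stand_stop below 0.025 m and angle between the y axis of bin and the y axis of stand, either way round below 0.2 rad and angle between bin's own z axis and vertical below 0.1 rad and value of joint tray below 0.03 rad and linear speed of bin below 0.02 m/s and linear speed of each of gusset, nut_a, nut_b below 0.03 m/s); the robot touches nothing.
It fails at once if the tray falls shut (faster than 1.5 rad/s) (velocity of joint tray below -1.5 rad/s).
It fails at once if the bin is rammed against the stand (over 40 N) (contact force between bin and stand above 40 N).
It fails at once if the gripper handles the parts (contact force between the fingers and gusset above 1 N or contact force between the fingers and nut_a above 1 N or contact force between the fingers and nut_b above 1 N).
It fails at once if a bystander is moved by over 30 mm (distance of any of spray_can, tube, tape from where it was at the start of the episode above 0.03 m).
It also fails if it takes over 67 s, if anything falls off the work surface, if the arm or the gripper's body presses on something with over 40 N, if the wrist force passes 120 N, or if a joint passes its speed limit or range.

### The arm

A 7-joint arm with a two-finger parallel gripper is mounted at the origin on the work surface; the furniture and walls round the work are solid. World frame = base frame: x ahead of the robot, y to its left, z up, the work surface at z = 0. Lengths are in m, angles in rad, forces in N, time in s.
With the tool pointing down it reaches from about 0.4 to 0.875 m from the base axis. Payload 19.3 kg.
Tool frame: the origin (TCP) lies at the very end of the fingers, on their centre line; the grasp point (between the pads) lies 19 mm behind it; z points along the fingers, y is the line along which they close (so a half turn about z gives the same grasp; the last joint's range is limited). The gripper opens to 85 mm and grips with 20 to 120 N. Pads are 22 mm wide; open, the fingers measure 114 mm over their backs; the gripper's body (76 mm by 85 mm) begins 54 mm behind the grasp point. The pads swing forward as they close: fully open they stand 13 mm farther back than shut.
Start: joints at [-1.39, 0.521, -0.036, 1.599, 0.021, 1.021, -0.113], TCP at [0.155, 0.605, 0.231] pointing down, gripper open.
Joint ranges: [-2.91, 2.91], [-0.3, 2.13], [-1.5, 1.42], [0.17, 2.43], [-1.26, 4.41], [0.16, 1.93], [-2.52, 2.52]. Speed limits (rad/s): [1.89, 1.89, 2.39, 2.39, 3.01, 3.01, 3.01].

### API

Orientations are given as [roll, pitch, yaw] about the fixed x, y, z axes, in that order (R = Rz(yaw) Ry(pitch) Rx(roll)).
In Python, from workcell import bot gives the robot as it stands.
- The arm moves only by the shell command python3 -m crank 'ROWS' [FORCE]. ROWS is a JSON object of lists of equal length, an entry for each row: "travel": the shift along the world's x, y, z in cm, a list of three; "turn": the turn, a rotation vector about the world's x, y, z in degrees, a list of three; "gripper": the closure, from 0 (fully open) to 1 (shut). A call has exactly 5 rows; each row is the pose to reach, as a shift and turn from the pose commanded when the call began; what a row does not reach only later rows make up. A row lasts 1/10 s, in which the tool goes at most 50 mm and 8.59 degrees, less where a joint would pass 70% of its speed; a pose out of reach is approached as far as the arm can. A call with a gripper value outside its range is refused whole. The fingers move at their own pace and stop on an object; FORCE is the grip in N (left out, the last holds). Time passes only in rows, so rows that repeat a pose let the fingers close, or fill a call up. It gives the time, the measured TCP pose, the force, the opening and the grip force at its end, in the units of the state.
- bot.observe(): the state, without advancing time (a new reading comes with each control period).
- bot.grab_frame(name): name is "scene" or "top"; returns a dict with "pixels" (420x560x3 uint8, red, green, blue), "fx", "fy", "cx", "cy" (pixels), "dist" ([k1, k2, p1, p2, k3] as OpenCV has them; the pictures are not rectified), "extrinsics" (4x4, takes a point from world to camera coordinates). Camera axes: x right, y down, z forward; pixel columns grow to the right and rows downward; lengths in m; the calibration is good to about 2 mm. A picture is of the moment at which its call begins. There is no depth.
- bot.job_done(): hands the job in; it is judged then, once.
The state is a dict: "clock": time; "qpos": joint angles; "qd": joint speeds; "joint_efforts": joint torques, N m; "position": TCP position; "tool_rot": TCP orientation; "force": force on the tool from outside, world axes, zero at the start; "moment": the same for the moment, N m; "grip_width": finger opening in m; "finger_force": force on a finger pad.
Only numpy, scipy, OpenCV 4.12 (cv2) and the standard library are available. Lean on these libraries where they do the work, as an engineer would, in place of code of your own. Each camera call takes 0.05 s, during which the arm holds its last target. There are 200 camera calls.

## Working session

There is one attempt and no reset: what is moved stays moved. The work goes in short steps, Python scripts to look and compute and a shell command to move; the robot and the scene stay as the last step left them, time stands still between calls to the robot, and variables do not carry over. Pictures are saved under pics/ and viewed, at most 10 in all, crops included, and the job is handed in when it is done.

```bash
mkdir -p pics
python3 - <<'E'
from workcell import bot
import cv2
print(bot.observe())
for n in("scene","top"):
    f=bot.grab_frame(n); cv2.imwrite(f"pics/{n}0.png",f["pixels"][:,:,::-1])
    print(n,f["fx"],f["fy"],f["cx"],f["cy"],f["dist"],f["extrinsics"])
E
```

```text
{'clock': 0.0, 'qpos': array([-1.39022109,  0.52199266, -0.03632572,  1.59998289,  0.02118982,
        1.02111839, -0.11279242]), 'qd': array([-1.43900506e-04, -1.18640293e-03, -8.17360513e-04, -1.02328306e-03,
        9.64579275e-05, -1.50655495e-03,  1.74741081e-03]), 'joint_efforts': array([-1.65632202e-03, -9.27128720e+01,  1.97918482e+00, -3.69918036e+01,
        1.78196415e-02,  8.34356382e-03,  5.07372670e-05]), 'position': array([0.15504838, 0.60512049, 0.23074806]), 'tool_rot': array([-3.14047833e+00,  7.22404616e-05,  2.89080783e+00]), 'force': array([ 0.52976297,  0.69820157, -0.2514637 ]), 'moment': array([0.02084133, 0.00670641, 0.00038592]), 'finger_force': 0.0, 'grip_width': 0.08523981902062461}
scene 448.8784740255618 448.8784740255618 276.81292930348644 207.8731324731086 [0.01999194 0.         0.         0.         0.        ] [[-0.91146339 -0.41129477 -0.00843244  0.53881346]
 [-0.28928332  0.65538034 -0.69770464  0.25599324]
 [ 0.29248873 -0.63349287 -0.7163359   0.91667362]
 [ 0.          0.          0.          1.        ]]
top 513.9418992728272 513.9418992728272 284.67345368510564 210.21976405070478 [-0.12980073  0.          0.          0.          0.        ] [[-0.00558647 -0.99997401 -0.00455804 -0.02655117]
 [-0.98415779  0.00630574 -0.17718262  0.61499319]
 [ 0.17720675  0.00349601 -0.98416744  1.49653589]
 [ 0.          0.          0.          1.        ]]
```

View pics/scene0.png

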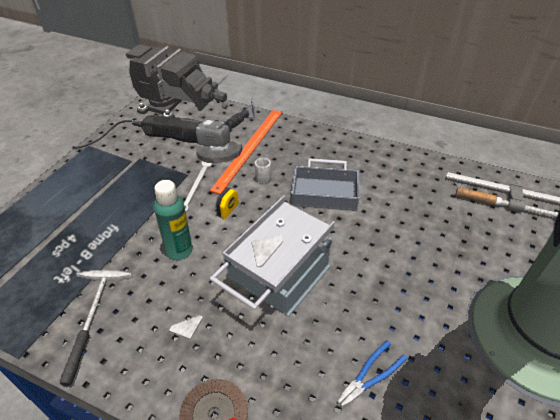

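View pics/top0.png

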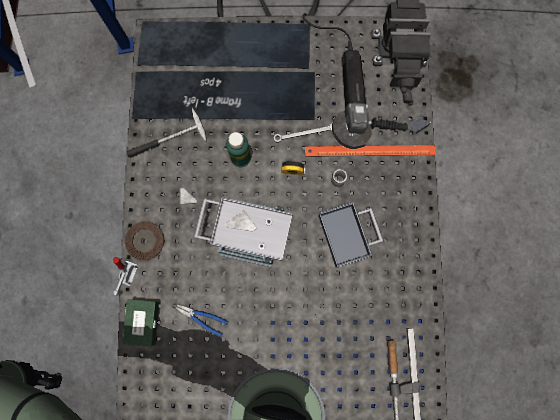

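The scene picture shows the stand with its tray near (275,250), its handle at (240,290), the bin at (325,187) and the bin's bar at (328,163). In the top picture the tray is at (252,228), its handle at (204,220), the bin at (345,235) and its bar at (374,225). There are two gusset candidates in the top picture: one on the tray at (240,220), and a loose one on the bench at (187,196). The one on the tray fits the description, and I'll confirm it in the crop.

Run:
```python
import cv2
a=cv2.imread("pics/top0.png")[180:280,170:400]; cv2.imwrite("pics/topc.png",cv2.resize(a,None,fx=3.4,fy=3.4,interpolation=cv2.INTER_CUBIC))
b=cv2.imread("pics/scene0.png")[150:320,200:380]; cv2.imwrite("pics/scenec.png",cv2.resize(b,None,fx=3.5,fy=3.5,interpolation=cv2.INTER_CUBIC))
```

```text
(no output)
```

View pics/topc.png

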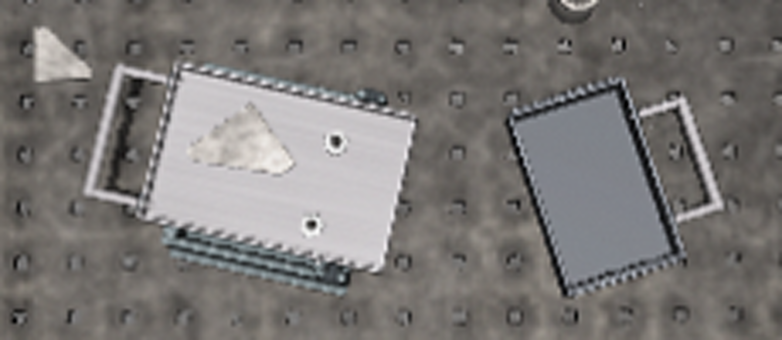

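View pics/scenec.png

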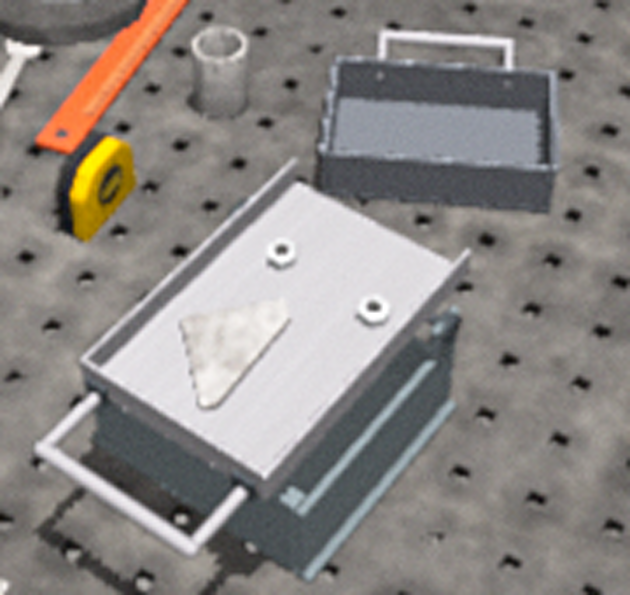

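The crops confirm it: the gusset on the tray, top crop (245,140), is clearly larger than the loose one at (60,57), which lies on the bench. So the tray's gusset is the one meant, with nuts at (335,142) and (312,224). The handle ends are at (122,68) and (89,192), and the bin bar ends at (684,100) and (717,207). In the scene crop the handle ends are at (42,450) and (192,548), and the bin bar ends at (512,42) and (384,36).

```bash
cat > h.py <<'E'
import numpy as np, cv2
from workcell import bot
OFF={"top":(170,180,3.4),"scene":(200,150,3.5)}
def px(n,c): ox,oy,s=OFF[n]; return (np.array(c,float)+.5)/s-.5+[ox,oy]
def ray(f,p):
    K=np.array([[f["fx"],0,f["cx"]],[0,f["fy"],f["cy"]],[0,0,1]])
    u=cv2.undistortPoints(np.array([[p]],float),K,np.array(f["dist"]))[0,0]
    E=f["extrinsics"]; R=E[:3,:3]; return -R.T@E[:3,3], R.T@np.array([u[0],u[1],1])
def plane(f,p,z): o,d=ray(f,p); return o+d*(z-o[2])/d[2]
def tri(fa,pa,fb,pb):
    (o1,d1),(o2,d2)=ray(fa,pa),ray(fb,pb)
    s=np.linalg.lstsq(np.c_[d1,-d2],o2-o1,rcond=None)[0]
    a,b=o1+s[0]*d1,o2+s[1]*d2; return (a+b)/2,np.linalg.norm(a-b)
E
cat > m.py <<'E'
from h import *
np.set_printoptions(precision=4,suppress=True)
T,S=bot.grab_frame("top"),bot.grab_frame("scene")
P={"h+x":((122,68),(42,450)),"h-x":((89,192),(192,548)),"b+x":((684,100),(384,36)),"b-x":((717,207),(512,42)),
"bin back+x":((510,115),(322,152)),"bin back-x":((570,292),(552,172)),"bin front+x":((620,85),(336,60)),"bin front-x":((683,258),(556,72)),
"lip+x":((413,118),(300,182)),"lip-x":((383,268),(447,262)),"nut a":((335,142),(282,250)),"nut b":((312,224),(374,307))}
Z={}
for k,(a,b) in P.items():
    p,e=tri(T,px("top",a),S,px("scene",b)); Z[k]=p; print(k,p,"gap",round(e,4))
for n,a,b in(("handle","h+x","h-x"),("bar","b+x","b-x"),("binback","bin back+x","bin back-x"),("binfront","bin front+x","bin front-x"),("lip","lip+x","lip-x")):
    d=Z[a]-Z[b]; print(n,"mid",(Z[a]+Z[b])/2,"len",np.linalg.norm(d),"xaxis deg",np.degrees(np.arctan2(d[1],d[0])))
E
python3 m.py
```

```text
h+x [0.6425 0.205  0.0885] gap 0.0006
h-x [0.5328 0.2306 0.0928] gap 0.0006
b+x [ 0.6229 -0.2961  0.0244] gap 0.0014
b-x [ 0.524  -0.3213  0.0321] gap 0.0014
bin back+x [ 0.6085 -0.1362  0.0405] gap 0.0037
bin back-x [ 0.4495 -0.187   0.0374] gap 0.0026
bin front+x [ 0.6369 -0.2353  0.041 ] gap 0.0072
bin front-x [ 0.4781 -0.2873  0.0435] gap 0.0025
lip+x [ 0.5929 -0.0497  0.096 ] gap 0.0042
lip-x [ 0.4709 -0.0218  0.0964] gap 0.0107
nut a [0.5735 0.0179 0.1037] gap 0.0006
nut b [0.503  0.0375 0.1025] gap 0.0002
handle mid [0.5877 0.2178 0.0906] len 0.11278277115996638 xaxis deg -13.14093839113219
bar mid [ 0.5735 -0.3087  0.0283] len 0.10235927557091151 xaxis deg 14.285192242943257
binback mid [ 0.529  -0.1616  0.039 ] len 0.16692277796920799 xaxis deg 17.741120000353323
binfront mid [ 0.5575 -0.2613  0.0423] len 0.16702404544907246 xaxis deg 18.128046969393843
lip mid [ 0.5319 -0.0357  0.0962] len 0.12513116776389988 xaxis deg -12.888539371298515
```

```bash
cat >> m.py <<'E'
print("--- plane casts")
H={"h":.095,"b":.030,"bin":.045,"lip":.097}
Q={}
for k,(a,b) in P.items():
    z=next((H[h] for h in("bin","lip","h","b") if k.startswith(h)),.107)
    Q[k]=np.array([plane(T,px("top",a),z)[:2],plane(S,px("scene",b),z)[:2]])
    if k in P: print(k,Q[k].ravel())
# bars: bright mask in a band round the clicked segment, line fit in the top view, cast at bar height
for n,F,a,b,z in(("handle",(T,S),"h+x","h-x",.095),("bar",(T,S),"b+x","b-x",.030)):
    for i,(f,nm) in enumerate(zip(F,("top","scene"))):
        p,q=px(nm,P[a][i]),px(nm,P[b][i]); g=f["pixels"].astype(float).mean(2)
        m=np.zeros(g.shape,np.uint8); d=(q-p); cv2.line(m,tuple(np.int32(np.round(p+.15*d))),tuple(np.int32(np.round(q-.15*d))),255,7)
        bg=np.percentile(g[m>0],40); w=np.clip(g-bg-20,0,None)*(m>0); ys,xs=np.nonzero(w); W=w[ys,xs]
        X=np.c_[xs,ys]; c=(X*W[:,None]).sum(0)/W.sum(); v=np.linalg.eigh(np.cov(X.T,aweights=W))[1][:,1]
        A,B=[plane(f,c+v*np.dot(e-c,v),z)[:2] for e in(p,q)]
        print(n,nm,A,B,"mid",(A+B)/2,"len",np.linalg.norm(A-B),"deg",np.degrees(np.arctan2(*(A-B)[::-1])))
E
python3 m.py | sed -n '/---/,$p'
```

```text
--- plane casts
h+x [0.6409 0.2038 0.6398 0.2088]
h-x [0.5322 0.2302 0.5324 0.2319]
b+x [ 0.6212 -0.2953  0.6214 -0.2897]
b-x [ 0.5236 -0.3218  0.5253 -0.3237]
bin back+x [ 0.6059 -0.1363  0.6086 -0.1317]
bin back-x [ 0.4477 -0.1865  0.4494 -0.1792]
bin front+x [ 0.6325 -0.2356  0.6388 -0.2307]
bin front-x [ 0.4767 -0.2872  0.4791 -0.2854]
lip+x [ 0.5948 -0.0492  0.5904 -0.049 ]
lip-x [ 0.4656 -0.0227  0.4761 -0.0207]
nut a [0.5727 0.0177 0.5726 0.0207]
nut b [0.5024 0.0372 0.5019 0.0411]
handle top [0.6416 0.2065] [0.5325 0.2313] mid [0.5871 0.2189] len 0.11187009867675901 deg -12.809586441129175
handle scene [0.6398 0.2072] [0.5324 0.232 ] mid [0.5861 0.2196] len 0.11026705987981024 deg -12.948081018774943
bar top [ 0.6206 -0.2934] [ 0.524  -0.3232] mid [ 0.5723 -0.3083] len 0.10104415812667351 deg 17.164468027880886
bar scene [ 0.6222 -0.2922] [ 0.5253 -0.3238] mid [ 0.5738 -0.308 ] len 0.10196302790535094 deg 18.054951577508533
```

The two views agree. The handle mid is (0.587, 0.219) at about 0.091 high, 112 mm long, and the stand's x axis is at -12.8°. The bar mid is (0.573, -0.308) at about 0.028 high, 101 mm long, and the bin is at +17.7°. Both fit the heights and sizes given. The bar's target is about (0.501, -0.158), with a turn of -30.5°.

First I go over above the bar, turning 32° and part closing the fingers.

```bash
python3 -m crank '{"travel":[[3.5,-3,0.5],[7,-6,1],[10.5,-9,1.5],[14,-12,2],[17.5,-15,2.5]],"turn":[[0,0,3],[0,0,6],[0,0,9],[0,0,12],[0,0,15]],"gripper":[0.5,0.5,0.5,0.5,0.5]}' 30
python3 -m crank '{"travel":[[3.4,-3.5,0],[6.8,-7,0],[10.2,-10.5,0],[13.6,-14,0],[17,-17.5,0]],"turn":[[0,0,3.4],[0,0,6.8],[0,0,10.2],[0,0,13.6],[0,0,17]],"gripper":[0.5,0.5,0.5,0.5,0.5]}'
```

```text
clock: 0.8
position: [0.3313, 0.454, 0.2566]
tool_rot: [3.141, 0.0, -3.128]
force: [1.1, 0.1, 0.1]
grip_width: 0.0425
finger_force: 0.0
clock: 1.3
position: [0.5013, 0.2788, 0.2565]
tool_rot: [3.141, 0.0, -2.831]
force: [1.1, 0.6, 0.5]
grip_width: 0.0423
finger_force: 0.0
```

```bash
python3 -m crank '{"travel":[[0.8,-4.8,0],[1.6,-9.6,0],[2.4,-14.4,0],[3.2,-19.2,0],[4,-24,0]],"turn":[[0,0,0],[0,0,0],[0,0,0],[0,0,0],[0,0,0]],"gripper":[0.5,0.5,0.5,0.5,0.5]}'
python3 -m crank '{"travel":[[0.6,-4.8,0],[1.2,-9.6,0],[1.8,-14.4,0],[2.4,-19.2,0],[3,-24,0]],"turn":[[0,0,0],[0,0,0],[0,0,0],[0,0,0],[0,0,0]],"gripper":[0.5,0.5,0.5,0.5,0.5]}'
python3 -m crank '{"travel":[[0.1,-3.6,0],[0.2,-7.2,0],[0.2,-10.7,-3],[0.2,-10.7,-7.5],[0.2,-10.7,-12]],"turn":[[0,0,0],[0,0,0],[0,0,0],[0,0,0],[0,0,0]],"gripper":[0.5,0.5,0.5,0.5,0.5]}'
python3 - <<'E'
from workcell import bot
import cv2
o=bot.observe(); print(o["position"],o["tool_rot"],o["qpos"])
f=bot.grab_frame("scene")["pixels"][90:260,230:430,::-1]; cv2.imwrite("pics/s1.png",cv2.resize(f,None,fx=3.5,fy=3.5,interpolation=2))
E
```

```text
clock: 1.8
position: [0.5401, 0.0384, 0.2565]
tool_rot: [-3.142, 0.0, -2.834]
force: [1.2, -0.3, 0.1]
grip_width: 0.0427
finger_force: 0.0
clock: 2.3
position: [0.5701, -0.2015, 0.2564]
tool_rot: [-3.142, 0.0, -2.834]
force: [0.8, 1.1, -0.4]
grip_width: 0.0428
finger_force: 0.0
clock: 2.8
position: [0.5719, -0.3079, 0.1351]
tool_rot: [-3.141, 0.001, -2.836]
force: [1.6, 0.7, -0.5]
grip_width: 0.0428
finger_force: 0.0
[ 0.57185686 -0.30789777  0.135074  ] [-3.14060496e+00  7.79273249e-04 -2.83580020e+00] [ 0.33962567  0.66909914  0.09707476  1.61833229 -0.07933408  0.85677573
  2.34439171]
```

View pics/s1.png

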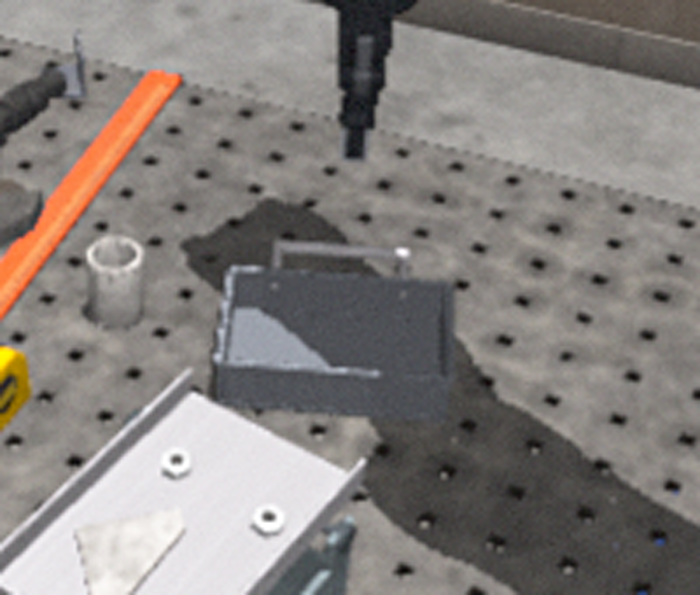

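The picture shows the gripper (355,150) above the bar at (340,250), lined up with its middle. I descend and grip.

```bash
python3 -m crank '{"travel":[[0.1,0,-3],[0.1,0,-6],[0.1,0,-9],[0.1,0,-11],[0.1,0,-12.2]],"turn":[[0,0,0],[0,0,0],[0,0,0],[0,0,0],[0,0,0]],"gripper":[0.5,0.5,0.5,0.5,0.5]}'
python3 -m crank '{"travel":[[0,0,0],[0,0,0],[0,0,0],[0,0,0],[0,0,0]],"turn":[[0,0,0],[0,0,0],[0,0,0],[0,0,0],[0,0,0]],"gripper":[0.6,0.7,0.8,0.95,1]}' 50
python3 -m crank '{"travel":[[0,0,0],[0,0,0],[0,0,0],[0,0,0],[0,0,0]],"turn":[[0,0,0],[0,0,0],[0,0,0],[0,0,0],[0,0,0]],"gripper":[1,1,1,1,1]}' 60
```

```text
clock: 3.35
position: [0.573, -0.3062, 0.0136]
tool_rot: [3.141, -0.001, -2.834]
force: [0.5, 0.1, 0.3]
grip_width: 0.0424
finger_force: 0.0
clock: 3.85
position: [0.5738, -0.3069, 0.0154]
tool_rot: [-3.14, 0.001, -2.834]
force: [-0.3, -0.4, 6.1]
grip_width: 0.0077
finger_force: 48.8
clock: 4.35
position: [0.5738, -0.307, 0.0154]
tool_rot: [-3.14, 0.001, -2.834]
force: [-0.1, -0.4, 6.1]
grip_width: 0.0081
finger_force: 58.9
```

```bash
python3 -m crank '{"travel":[[-0.5,0.6,0.1],[-1,1.5,0.1],[-1.5,2.4,0.1],[-2,3.3,0.1],[-2.5,4.2,0.1]],"turn":[[0,0,-2],[0,0,-4.5],[0,0,-7],[0,0,-9.5],[0,0,-12]],"gripper":[1,1,1,1,1]}'
python3 -m crank '{"travel":[[-0.5,0.9,0],[-1,1.8,0],[-1.5,2.7,0],[-2,3.6,0],[-2.5,4.5,0]],"turn":[[0,0,-2.5],[0,0,-5],[0,0,-7.5],[0,0,-10],[0,0,-12]],"gripper":[1,1,1,1,1]}'
python3 -m crank '{"travel":[[-0.5,0.9,0],[-1,1.8,0],[-1.5,2.7,0],[-2,3.6,0],[-2.6,4.5,0]],"turn":[[0,0,-1.5],[0,0,-3],[0,0,-4.5],[0,0,-5.5],[0,0,-6.5]],"gripper":[1,1,1,1,1]}'
python3 - <<'E'
from workcell import bot
import cv2
f=bot.grab_frame("top")["pixels"][:,:,::-1]; cv2.imwrite("pics/t2.png",f); cv2.imwrite("pics/t2c.png",cv2.resize(f[180:280,170:400],None,fx=3.4,fy=3.4,interpolation=2))
E
```

```text
clock: 4.85
position: [0.548, -0.2648, 0.0158]
tool_rot: [-3.141, 0.001, -3.045]
force: [-0.1, -2.9, -1.1]
grip_width: 0.0079
finger_force: 59.0
clock: 5.35
position: [0.5232, -0.2197, 0.0158]
tool_rot: [-3.141, 0.001, 3.028]
force: [0.1, -2.0, 0.2]
grip_width: 0.0077
finger_force: 58.9
clock: 5.85
position: [0.4975, -0.1745, 0.0157]
tool_rot: [-3.141, 0.002, 2.915]
force: [3.0, -3.9, 2.1]
grip_width: 0.0071
finger_force: 59.5
```

View pics/t2c.png

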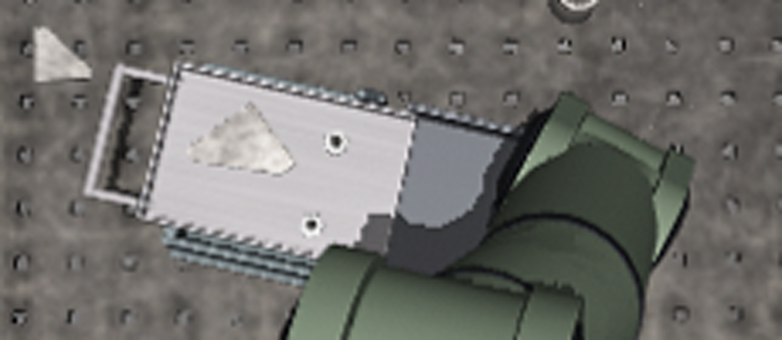

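The top crop shows the bin straight with the stand, its +x rim running from (418,108) to (518,128), and half hidden by the arm. I'll check the rim in the stand frame.

```bash
cat > st.py <<'E'
from h import *
np.set_printoptions(precision=4,suppress=True)
a=np.radians(-12.8); xs=np.array([np.cos(a),np.sin(a)]); ys=np.array([-np.sin(a),np.cos(a)])
hinge=np.array([.5866,.2192])-.22*ys
def st(p): d=np.asarray(p)[:2]-hinge; return np.array([d@xs,d@ys])
E
python3 - <<'E'
from st import *
T,S=bot.grab_frame("top"),bot.grab_frame("scene")
for c in((418,108),(518,128)): print(st(plane(T,px("top",c),.045)))
print("lip",st(plane(T,px("top",(413,118)),.097)),st(plane(T,px("top",(383,268)),.097)))
print("tcp",st(bot.observe()["position"]))
cv2.imwrite("pics/s2.png",cv2.resize(S["pixels"][140:310,200:400,::-1],None,fx=3.5,fy=3.5,interpolation=2))
E
```

```text
[ 0.0861 -0.0408]
[ 0.0876 -0.1318]
lip [ 0.0675 -0.0399] [-0.0644 -0.0427]
tcp [-0.0004 -0.1827]
```

View pics/s2.png

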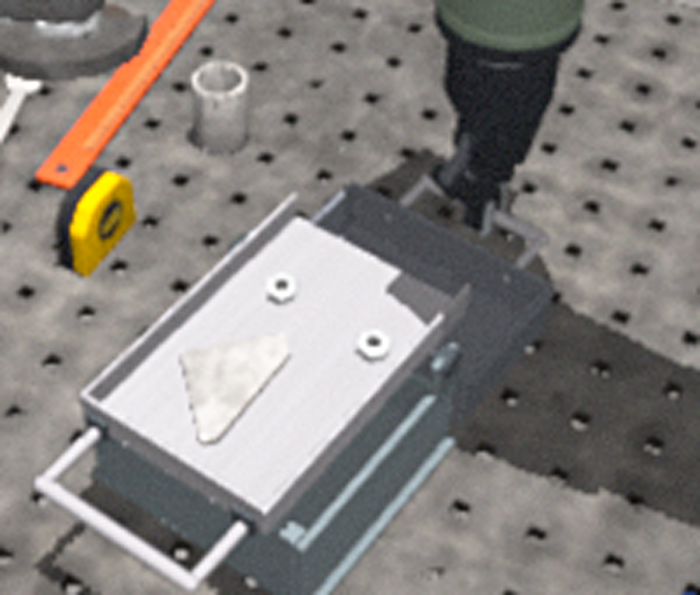

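The bin is centred within 2 mm and square within about 1°, with a gap of about 15 mm. In the scene crop the gripper holds the bar at (480,215), and the parts are still on the tray. I close the gap slowly and watch the force.

```bash
python3 -m crank '{"travel":[[0.04,0.2,0],[0.09,0.4,0],[0.14,0.6,0],[0.18,0.8,0],[0.22,1,0]],"turn":[[0,0,0],[0,0,0],[0,0,0],[0,0,0],[0,0,0]],"gripper":[1,1,1,1,1]}'
python3 -m crank '{"travel":[[0.01,0.05,0],[0.02,0.1,0],[0.03,0.15,0],[0.04,0.2,0],[0.05,0.25,0]],"turn":[[0,0,0],[0,0,0],[0,0,0],[0,0,0],[0,0,0]],"gripper":[1,1,1,1,1]}'
python3 -m crank '{"travel":[[0.01,0.05,0],[0.02,0.1,0],[0.03,0.15,0],[0.04,0.2,0],[0.04,0.2,0]],"turn":[[0,0,0],[0,0,0],[0,0,0],[0,0,0],[0,0,0]],"gripper":[1,1,1,1,1]}'
python3 -c 'from st import *;print(st(bot.observe()["position"]))'
```

```text
clock: 6.5
position: [0.4994, -0.1662, 0.0157]
tool_rot: [-3.14, 0.001, 2.916]
force: [-3.1, -8.4, 8.2]
grip_width: 0.0076
finger_force: 59.9
clock: 7.0
position: [0.5, -0.1637, 0.0157]
tool_rot: [-3.14, 0.001, 2.916]
force: [-2.1, -8.5, 7.4]
grip_width: 0.0079
finger_force: 59.9
clock: 7.5
position: [0.5004, -0.1617, 0.0157]
tool_rot: [-3.14, 0.001, 2.916]
force: [-1.5, -8.2, 7.5]
grip_width: 0.0078
finger_force: 59.9
[ 0.0003 -0.1705]
```

```bash
python3 -m crank '{"travel":[[0.01,0.05,0],[0.02,0.1,0],[0.03,0.15,0],[0.04,0.2,0],[0.04,0.2,0]],"turn":[[0,0,0],[0,0,0],[0,0,0],[0,0,0],[0,0,0]],"gripper":[1,1,1,1,1]}'
python3 -m crank '{"travel":[[0.01,0.04,0],[0.01,0.07,0],[0.02,0.1,0],[0.02,0.1,0],[0.02,0.1,0]],"turn":[[0,0,0],[0,0,0],[0,0,0],[0,0,0],[0,0,0]],"gripper":[1,1,1,1,1]}'
python3 -c 'from st import *;print(st(bot.observe()["position"]))'
```

```text
clock: 8.0
position: [0.5008, -0.1597, 0.0157]
tool_rot: [-3.14, 0.001, 2.916]
force: [-2.1, -9.2, 8.0]
grip_width: 0.0073
finger_force: 59.8
clock: 8.5
position: [0.501, -0.1587, 0.0157]
tool_rot: [-3.14, 0.001, 2.916]
force: [-1.3, -8.5, 7.9]
grip_width: 0.0077
finger_force: 59.8
[ 0.0002 -0.1675]
```

```bash
python3 -m crank '{"travel":[[0.01,0.03,0],[0.01,0.06,0],[0.02,0.08,0],[0.02,0.1,0],[0.02,0.1,0]],"turn":[[0,0,0],[0,0,0],[0,0,0],[0,0,0],[0,0,0]],"gripper":[1,1,1,1,1]}'
python3 -c 'from st import *;o=bot.observe();print(st(o["position"]),o["force"],o["moment"])'
```

```text
clock: 9.0
position: [0.5011, -0.1584, 0.0157]
tool_rot: [-3.14, 0.001, 2.915]
force: [-3.0, -12.8, 6.7]
grip_width: 0.0077
finger_force: 59.9
[ 0.0003 -0.1671] [ -3.0403 -12.8483   6.667 ] [-2.6554  0.4784 -0.0121]
```

That is contact: the pose stalled and the force rose to about 13 N. I release, lift, and look.

```bash
python3 -m crank '{"travel":[[0,0,0],[0,0,0],[0,0,0],[0,0,0],[0,0,0]],"turn":[[0,0,0],[0,0,0],[0,0,0],[0,0,0],[0,0,0]],"gripper":[0.9,0.7,0.5,0.5,0.5]}'
python3 -m crank '{"travel":[[0,0,2],[0,0,5],[0,0,9],[0,0,13],[0,0,17]],"turn":[[0,0,0],[0,0,0],[0,0,0],[0,0,0],[0,0,0]],"gripper":[0.5,0.5,0.5,0.5,0.5]}'
python3 -m crank '{"travel":[[0.5,2,4],[1.5,6.5,8],[2.5,11,8],[3.6,15.8,8],[4.7,20.6,8]],"turn":[[0,0,0],[0,0,0],[0,0,0],[0,0,0],[0,0,0]],"gripper":[0.5,0.5,0.5,0.5,0.5]}'
python3 -m crank '{"travel":[[1,4.8,0],[2,9.4,0],[3,13.5,0],[3.9,17.1,-2],[3.9,17.1,-5]],"turn":[[0,0,0],[0,0,0],[0,0,0],[0,0,0],[0,0,0]],"gripper":[0.5,0.5,0.5,0.5,0.5]}'
python3 - <<'E'
from st import *
print(st(bot.observe()["position"]))
for n in("top","scene"):
    f=bot.grab_frame(n)["pixels"][:,:,::-1]; x,y,s=OFF[n]; cv2.imwrite(f"pics/{n}3.png",cv2.resize(f[y:y+170,x:x+230],None,fx=3.4,fy=3.4,interpolation=2))
E
```

```text
clock: 9.5
position: [0.501, -0.1559, 0.0152]
tool_rot: [3.141, -0.0, 2.917]
force: [0.0, 0.1, -0.4]
grip_width: 0.0426
finger_force: 0.0
clock: 10.0
position: [0.5007, -0.1559, 0.1869]
tool_rot: [3.142, -0.0, 2.917]
force: [0.3, -0.1, -0.7]
grip_width: 0.0429
finger_force: 0.0
clock: 10.5
position: [0.5474, 0.0488, 0.2659]
tool_rot: [3.141, 0.001, 2.917]
force: [1.5, 0.1, 0.2]
grip_width: 0.0427
finger_force: 0.0
clock: 11.0
position: [0.5866, 0.2239, 0.2151]
tool_rot: [3.138, 0.001, 2.923]
force: [-0.3, -0.3, -1.0]
grip_width: 0.0425
finger_force: 0.0
[-0.0011  0.2246]
```

View pics/top3.png

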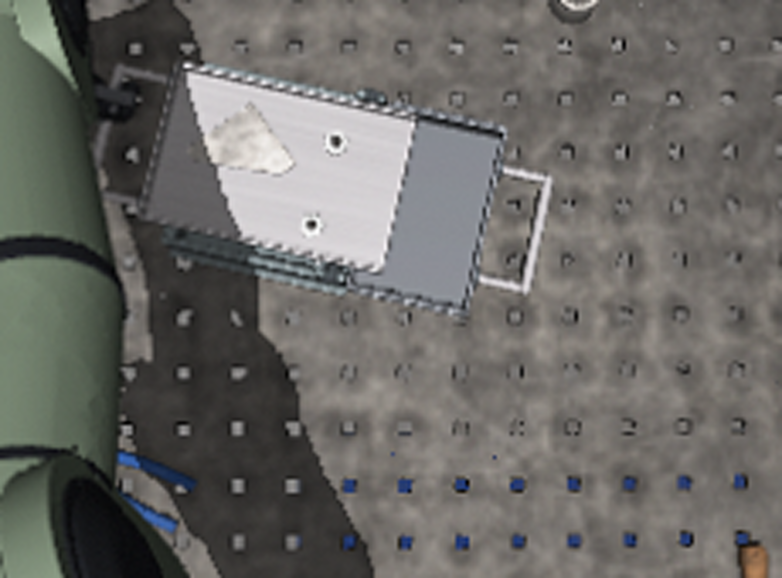

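The bin stands against the stand, with its bar ends at (549,177) and (526,290). The handle is under the gripper near (110,120).

Run:
```python
from st import *
T=bot.grab_frame("top")
A,B=[st(plane(T,px("top",c),.03)) for c in((547,178),(525,289))]
print(A,B,(A+B)/2,np.degrees(np.arctan2(*(A-B)[::-1])))
o=bot.observe();print(o["position"],o["qpos"])
```

```text
[ 0.0514 -0.1669] [-0.0501 -0.1679] [ 0.0006 -0.1674] 0.5727582724670444
[0.5853 0.2171 0.2141] [-0.6291  0.5549  0.2678  1.6278 -0.1674  0.985   1.04  ]
```

The bin is placed within 1 mm and 1°. I descend onto the handle and grip it lightly.

```bash
python3 -m crank '{"travel":[[0.1,0.2,-3],[0.1,0.2,-6.5],[0.1,0.2,-10],[0.1,0.2,-12.5],[0.1,0.2,-13.7]],"turn":[[0,0,0],[0,0,0],[0,0,0],[0,0,0],[0,0,0]],"gripper":[0.5,0.5,0.5,0.5,0.5]}'
python3 -m crank '{"travel":[[0,0,0],[0,0,0],[0,0,0],[0,0,0],[0,0,0]],"turn":[[0,0,0],[0,0,0],[0,0,0],[0,0,0],[0,0,0]],"gripper":[0.6,0.7,0.85,1,1]}' 30
python3 -m crank '{"travel":[[0,0,0],[0,0,0],[0,0,0],[0,0,0],[0,0,0]],"turn":[[0,0,0],[0,0,0],[0,0,0],[0,0,0],[0,0,0]],"gripper":[1,1,1,1,1]}' 35
python3 - <<'E'
import sys
sys.path.insert(0,'.')
from st import *
print("tcp",st(bot.observe()["position"]))
prev=None
for t in np.arange(0,.951,.05):
    y=.22*np.cos(t)-.005*np.sin(t)-.22; z=.22*np.sin(t)+.005*np.cos(t)-.005
    print(round(t,2),np.round(np.r_[y*ys,z]*100,2))
E
```

```text
clock: 11.65
position: [0.5874, 0.2186, 0.0779]
tool_rot: [-3.141, -0.0, 2.916]
force: [-0.5, -0.5, 0.3]
grip_width: 0.0426
finger_force: 0.0
clock: 12.15
position: [0.588, 0.219, 0.08]
tool_rot: [3.141, 0.002, 2.916]
force: [-2.6, -5.1, 10.2]
grip_width: 0.0087
finger_force: 29.4
clock: 12.65
position: [0.588, 0.219, 0.08]
tool_rot: [3.141, 0.001, 2.916]
force: [-2.4, -4.3, 9.9]
grip_width: 0.0089
finger_force: 34.2
tcp [0.0014 0.2201]
0.0 [0. 0. 0.]
0.05 [-0.01 -0.05  1.1 ]
0.1 [-0.04 -0.16  2.19]
0.15 [-0.07 -0.31  3.28]
0.2 [-0.12 -0.52  4.36]
0.25 [-0.18 -0.79  5.43]
0.3 [-0.25 -1.1   6.48]
0.35 [-0.33 -1.47  7.51]
0.4 [-0.43 -1.88  8.53]
0.45 [-0.53 -2.35  9.52]
0.5 [-0.65 -2.86 10.49]
0.55 [-0.78 -3.42 11.43]
0.6 [-0.91 -4.02 12.33]
0.65 [-1.06 -4.67 13.21]
0.7 [-1.22 -5.36 14.06]
0.75 [-1.38 -6.09 14.86]
0.8 [-1.56 -6.86 15.63]
0.85 [-1.74 -7.66 16.36]
0.9 [-1.93 -8.5  17.04]
0.95 [-2.13 -9.37 17.69]
```

Gripped. I raise it along the arc, slowly.

```bash
python3 -m crank '{"travel":[[0,-0.02,0.6],[-0.02,-0.07,1.3],[-0.04,-0.16,2.2],[-0.07,-0.31,3.28],[-0.12,-0.52,4.36]],"turn":[[0,0,0],[0,0,0],[0,0,0],[0,0,0],[0,0,0]],"gripper":[1,1,1,1,1]}' 50
python3 -m crank '{"travel":[[-0.06,-0.27,1.07],[-0.13,-0.58,2.12],[-0.21,-0.95,3.15],[-0.31,-1.36,4.17],[-0.31,-1.36,4.17]],"turn":[[0,0,0],[0,0,0],[0,0,0],[0,0,0],[0,0,0]],"gripper":[1,1,1,1,1]}'
python3 - <<'E'
from st import *
p=bot.observe()["position"]; s=st(p); print(s, "tilt",np.arctan2(p[2]+.017-.09,s[1])-.0227, "r",np.hypot(p[2]+.017-.09,s[1]))
E
```

```text
clock: 13.15
position: [0.5867, 0.2141, 0.1231]
tool_rot: [3.141, 0.001, 2.917]
force: [4.6, -3.5, -4.5]
grip_width: 0.0078
finger_force: 48.5
clock: 13.65
position: [0.5838, 0.2008, 0.1656]
tool_rot: [3.14, 0.002, 2.917]
force: [6.7, 0.3, -1.4]
grip_width: 0.0079
finger_force: 48.8
[0.0013 0.2015] tilt 0.4082438783431004 r 0.2217359193239032
```

```bash
python3 -m crank '{"travel":[[-0.05,-0.23,0.5],[-0.1,-0.47,0.99],[-0.16,-0.72,1.48],[-0.22,-0.98,1.96],[-0.22,-0.98,1.96]],"turn":[[0,0,0],[0,0,0],[0,0,0],[0,0,0],[0,0,0]],"gripper":[1,1,1,1,1]}'
python3 -m crank '{"travel":[[-0.06,-0.28,0.47],[-0.13,-0.56,0.94],[-0.2,-0.86,1.4],[-0.26,-1.16,1.84],[-0.26,-1.16,1.84]],"turn":[[0,0,0],[0,0,0],[0,0,0],[0,0,0],[0,0,0]],"gripper":[1,1,1,1,1]}'
python3 -m crank '{"travel":[[-0.07,-0.32,0.44],[-0.15,-0.65,0.88],[-0.23,-1,1.3],[-0.31,-1.34,1.73],[-0.31,-1.34,1.73]],"turn":[[0,0,0],[0,0,0],[0,0,0],[0,0,0],[0,0,0]],"gripper":[1,1,1,1,1]}'
python3 - <<'E'
from st import *
p=bot.observe()["position"]; s=st(p); print(s, "tilt",np.arctan2(p[2]+.017-.09,s[1])-.0227, "r",np.hypot(p[2]+.017-.09,s[1]))
ims=[]
for n in("top","scene"):
    f=bot.grab_frame(n)["pixels"][:,:,::-1]; x,y,s=OFF[n]; ims.append(cv2.resize(f[y-40:y+130,x+40:x+200],None,fx=2.5,fy=2.5,interpolation=2))
cv2.imwrite("pics/both4.png",np.hstack(ims))
E
```

```text
clock: 14.15
position: [0.5815, 0.1921, 0.1842]
tool_rot: [3.139, 0.002, 2.917]
force: [5.5, 3.0, 1.0]
grip_width: 0.0081
finger_force: 48.8
clock: 14.65
position: [0.5791, 0.181, 0.2028]
tool_rot: [3.138, 0.002, 2.918]
force: [6.0, 6.2, 2.5]
grip_width: 0.008
finger_force: 48.9
clock: 15.15
position: [0.5761, 0.1681, 0.2204]
tool_rot: [3.138, 0.003, 2.918]
force: [6.4, 8.0, 5.2]
grip_width: 0.008
finger_force: 49.0
[0.0011 0.1678] tilt 0.6979514083273068 r 0.2233643631432648
```

View pics/both4.png

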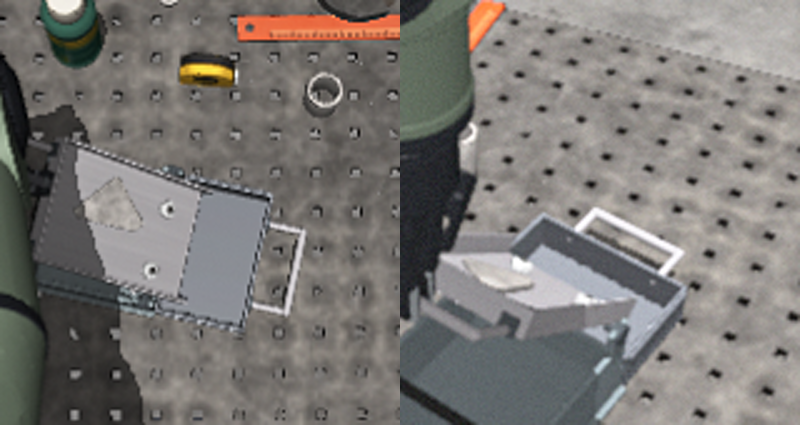

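The parts are still on the tray, with the gusset at (115,205) and the nuts at (168,209) and (151,270) in the left half. The bin is unmoved. I keep raising, a little wider on the radius because the tool is pressed outward.

```bash
python3 -m crank '{"travel":[[-0.04,-0.15,0.4],[-0.1,-0.45,0.82],[-0.2,-0.85,1.2],[-0.3,-1.25,1.57],[-0.3,-1.25,1.57]],"turn":[[0,0,0],[0,0,0],[0,0,0],[0,0,0],[0,0,0]],"gripper":[1,1,1,1,1]}'
python3 -m crank '{"travel":[[-0.09,-0.38,0.37],[-0.18,-0.78,0.73],[-0.27,-1.18,1.08],[-0.27,-1.18,1.08],[-0.27,-1.18,1.08]],"turn":[[0,0,0],[0,0,0],[0,0,0],[0,0,0],[0,0,0]],"gripper":[1,1,1,1,1]}'
cat > l.py <<'E'
from st import *
import sys
p=bot.observe()["position"]; s=st(p); print(s, "tilt",np.arctan2(p[2]+.017-.09,s[1])-.0227, "r",np.hypot(p[2]+.017-.09,s[1]))
ims=[]
for n in("top","scene"):
    f=bot.grab_frame(n)["pixels"][:,:,::-1]; x,y,s=OFF[n]; ims.append(cv2.resize(f[y-40:y+130,x+40:x+200],None,fx=2.5,fy=2.5,interpolation=2))
cv2.imwrite(sys.argv[1],np.hstack(ims))
E
python3 l.py pics/both5.png
```

```text
clock: 15.75
position: [0.573, 0.1545, 0.2358]
tool_rot: [3.139, 0.002, 2.917]
force: [6.0, 4.4, 2.7]
grip_width: 0.0077
finger_force: 49.1
clock: 16.25
position: [0.5704, 0.1434, 0.2465]
tool_rot: [3.138, 0.003, 2.918]
force: [7.0, 5.3, 5.6]
grip_width: 0.0077
finger_force: 49.0
[0.001  0.1425] tilt 0.8603965373473749 r 0.2245123042069026
```

View pics/both5.png

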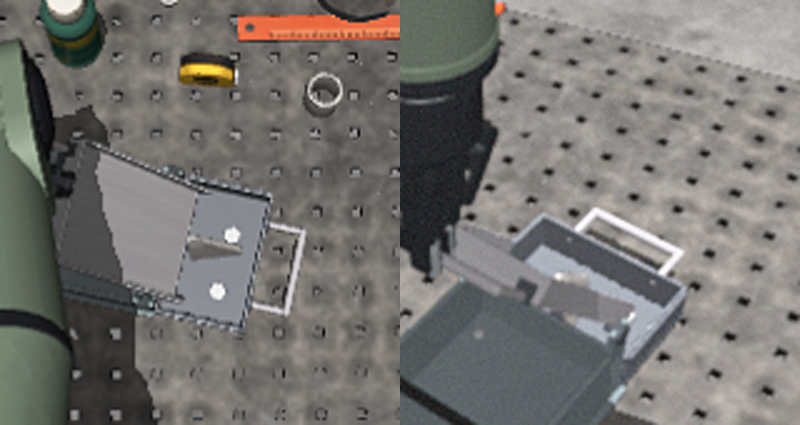

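Both nuts are in the bin at (232,235) and (218,291). The gusset is going over the lip at (213,247), seen edge-on. I hold the tray there and check by numbers that the gusset has settled flat.

```bash
python3 -m crank '{"travel":[[0,0,0],[0,0,0],[0,0,0],[0,0,0],[0,0,0]],"turn":[[0,0,0],[0,0,0],[0,0,0],[0,0,0],[0,0,0]],"gripper":[1,1,1,1,1]}'
cat > g.py <<'E'
from st import *
T=bot.grab_frame("top"); im=T["pixels"].astype(int)
# bright / warm blobs inside the bin's inside, seen from the top
c=[px("top",q) for q in((395,100),(508,125),(470,310),(365,290))]
m=np.zeros(im.shape[:2],np.uint8); cv2.fillPoly(m,[np.int32(np.round(c))],255)
b=((im.mean(2)>150)|((im[:,:,0]-im[:,:,2])>-2))&(m>0)
n,L,s,ce=cv2.connectedComponentsWithStats(b.astype(np.uint8))
for i in range(1,n):
    if s[i,4]>=5:
        print("area",s[i,4],"px",ce[i].round(1),"bbox",s[i,:4],"rgb",im[L==i].mean(0).round(),"stand",st(plane(T,ce[i],.01)))
cc=im[205:275,270:335].mean(2).astype(int)//26
print("\n".join("".join(str(v) for v in r) for r in cc[::2]))
E
python3 g.py
```

```text
clock: 16.85
position: [0.5705, 0.1435, 0.2464]
tool_rot: [3.139, 0.003, 2.918]
force: [7.2, 5.8, 5.4]
grip_width: 0.0078
finger_force: 49.0
area 22 px [293.8 211. ] bbox [286 209  17   5] rgb [119. 118. 118.] stand [ 0.0945 -0.0433]
area 348 px [290.1 235.3] bbox [278 213  29  48] rgb [139. 136. 136.] stand [ 0.0177 -0.0482]
area 9 px [307.4 213.6] bbox [304 213   8   2] rgb [102.  99.  98.] stand [ 0.0956 -0.0863]
area 14 px [316.7 216.5] bbox [313 215   7   5] rgb [117. 116. 116.] stand [ 0.0927 -0.1164]
area 6 px [313.5 242. ] bbox [313 241   2   3] rgb [140. 140. 143.] stand [ 0.0128 -0.1231]
area 6 px [311.7 251.2] bbox [311 250   2   4] rgb [146. 145. 145.] stand [-0.0161 -0.1234]
area 38 px [296.5 256.1] bbox [293 253   7   7] rgb [221. 221. 221.] stand [-0.0408 -0.0811]
area 6 px [310.7 256.5] bbox [310 255   2   4] rgb [132. 131. 131.] stand [-0.0328 -0.1239]
area 11 px [308.4 267.2] bbox [308 264   2   8] rgb [125. 123. 123.] stand [-0.0663 -0.1238]
44344443344444333333334433333334444444443343333444333344444444444
44444574232333433133233333344444323334444444444432232333344
[... 1484 characters left out ...]
7767555555555543455444333333334774554444
44555555553555555555555589999855555555525455554342224316874554444
45434554452445555555555589999955555555525455554432444127854544444
24332346434423555555555556787555555555343345544433332168744554444
63434555554445555555555555555555555555254765434333333268645554444
10433444445555555555555555555555555555533466778887865577444555555
65333466434443214455555555555555555551634444444344566586444555555
33444433346423555434442144455555555543444444444444444334444444444
34444333444444444446424655433332144415344444444433333334444444444
33343443444444444333344444445434765433344444444442333233344544444
24443344444444443445144444444444445332344444444442445233344544444
```

The gusset has stopped leaning between the lip and the bin floor. I raise the tray a little further and shake it gently to free it, all well above 0.3 rad.

```bash
python3 -m crank '{"travel":[[-0.05,-0.2,0.25],[-0.1,-0.4,0.45],[-0.15,-0.65,0.65],[-0.2,-0.85,0.8],[-0.2,-0.85,0.8]],"turn":[[0,0,0],[0,0,0],[0,0,0],[0,0,0],[0,0,0]],"gripper":[1,1,1,1,1]}'
python3 -m crank '{"travel":[[0.15,0.65,-0.6],[0.3,1.35,-1.3],[0.3,1.35,-1.3],[0.15,0.65,-0.6],[0,0,0]],"turn":[[0,0,0],[0,0,0],[0,0,0],[0,0,0],[0,0,0]],"gripper":[1,1,1,1,1]}'
python3 g.py
```

```text
clock: 17.4
position: [0.5683, 0.1343, 0.2544]
tool_rot: [3.139, 0.002, 2.918]
force: [6.3, 3.1, 5.7]
grip_width: 0.008
finger_force: 48.9
clock: 17.9
position: [0.5683, 0.1345, 0.2543]
tool_rot: [3.139, 0.002, 2.918]
force: [6.8, 2.2, 0.6]
grip_width: 0.0077
finger_force: 48.7
area 12 px [289.8 210.2] bbox [286 209   8   4] rgb [121. 121. 122.] stand [ 0.0939 -0.0305]
area 35 px [308.7 214.2] bbox [295 211  25   8] rgb [115. 114. 114.] stand [ 0.0944 -0.0905]
area 363 px [290.8 234.5] bbox [278 213  29  48] rgb [140. 137. 136.] stand [ 0.0205 -0.0499]
area 6 px [313.5 242. ] bbox [313 241   2   3] rgb [141. 141. 143.] stand [ 0.0128 -0.1231]
area 6 px [311.7 251.2] bbox [311 250   2   4] rgb [146. 145. 145.] stand [-0.0161 -0.1234]
area 36 px [296.5 256.1] bbox [294 253   6   7] rgb [225. 225. 225.] stand [-0.0409 -0.0812]
area 6 px [310.7 256.5] bbox [310 255   2   4] rgb [132. 130. 131.] stand [-0.0328 -0.1239]
area 11 px [308.4 267.2] bbox [308 264   2   8] rgb [125. 123. 123.] stand [-0.0663 -0.1238]
43344443444444333333333433333334444444443334333444333344444444444
2444457423233
[... 1530 characters left out ...]
7767555555555543455444333333334774554444
44555555555555555555555589999855555555525455554342224316874554444
36434544444455555555555589999955555555525455554432444127854544444
24333336434332555555555556787555555555343344544433332168744554444
63434555554456555555555555555555555555254765434333333268645554444
10433444445555555555555555555555555555533466778887865577444555555
65333466434443214455555555555555555552634444444344566586444555555
33444433346423455434442244455555555543444444444444444334444444444
34344433444444444446424655433332144415444444444433333333444444444
33343443444444444333344444445434765433344444444442333233344544444
24442344444444443445144444444444444332344444444442445233344544444
```

```bash
python3 -m crank '{"travel":[[0.15,0.67,-0.56],[0.3,1.33,-1.14],[0.45,1.97,-1.73],[0.59,2.59,-2.35],[0.73,3.2,-3]],"turn":[[0,0,0],[0,0,0],[0,0,0],[0,0,0],[0,0,0]],"gripper":[1,1,1,1,1]}'
python3 -m crank '{"travel":[[0.11,0.49,-0.6],[0.22,0.97,-1.23],[0.33,1.44,-1.88],[0.43,1.9,-2.55],[0.43,1.9,-2.55]],"turn":[[0,0,0],[0,0,0],[0,0,0],[0,0,0],[0,0,0]],"gripper":[1,1,1,1,1]}'
python3 g.py
```

```text
clock: 18.45
position: [0.5756, 0.1659, 0.2237]
tool_rot: [3.141, 0.002, 2.917]
force: [7.3, -1.4, 1.4]
grip_width: 0.0081
finger_force: 49.4
clock: 18.95
position: [0.5798, 0.1851, 0.1975]
tool_rot: [3.141, 0.002, 2.918]
force: [8.3, 0.4, -0.1]
grip_width: 0.0076
finger_force: 49.5
area 483 px [290.7 232.6] bbox [278 209  42  53] rgb [153. 150. 151.] stand [ 0.0261 -0.0482]
area 6 px [313.5 242. ] bbox [313 241   2   3] rgb [142. 142. 144.] stand [ 0.0128 -0.1231]
area 6 px [311.7 251.2] bbox [311 250   2   4] rgb [148. 147. 147.] stand [-0.0161 -0.1234]
area 37 px [296.4 256.1] bbox [293 253   7   7] rgb [224. 224. 225.] stand [-0.041 -0.081]
area 7 px [310.6 256.3] bbox [310 255   2   4] rgb [135. 135. 136.] stand [-0.0322 -0.1234]
area 11 px [308.4 267.2] bbox [308 264   2   8] rgb [127. 125. 124.] stand [-0.0663 -0.1238]
44444444444444333333334433333344444444443444334444333344444444444
54433574333333433233233333344444323334444444444432232333444333333
32476343222352434424234333444445344534444444444424453333344433331
7776443247534354554464443444444444333444444444433332333333333333
[... 1347 characters left out ...]
7767555555555543455444333333334774554444
56666666666755555555555589999855555555525455554342224316874554444
57544666666734455555555589999955555555526555554432444137855554444
24243444654543355555555556787555555555343345544433332168745554444
63434555555444555555555555555555555555255765434433333278655554444
10433444445555555555555555555555555555533566788887865587444555555
65333466434443214455555555555555555551634444444344566686444555555
34444433346423555434442244455555555543444444444444444334444444444
34444433444444444446424665434332144425444444444433333334444444444
33343444444444444333344444445434765433344444444442333233344544444
24443344444444443445144444444444445332344444444442445233344554444
```

```bash
python3 -m crank '{"travel":[[0.09,0.38,-0.68],[0.18,0.76,-1.38],[0.26,1.12,-2.08],[0.34,1.47,-2.79],[0.41,1.8,-3.5]],"turn":[[0,0,0],[0,0,0],[0,0,0],[0,0,0],[0,0,0]],"gripper":[1,1,1,1,1]}'
python3 -m crank '{"travel":[[0,0,0],[0,0,0],[0,0,0],[0,0,0],[0,0,0]],"turn":[[0,0,0],[0,0,0],[0,0,0],[0,0,0],[0,0,0]],"gripper":[1,1,1,1,1]}'
python3 g.py; python3 l.py pics/b6.png
```

```text
clock: 19.5
position: [0.5836, 0.2028, 0.1625]
tool_rot: [3.141, 0.001, 2.917]
force: [2.2, 7.9, 3.5]
grip_width: 0.0077
finger_force: 50.0
clock: 20.0
position: [0.5835, 0.2029, 0.1627]
tool_rot: [3.141, 0.001, 2.917]
force: [5.9, 1.4, -0.4]
grip_width: 0.0079
finger_force: 49.5
area 663 px [292.  230.7] bbox [278 209  42  52] rgb [181. 177. 177.] stand [ 0.0327 -0.0509]
area 6 px [313.5 242. ] bbox [313 241   2   3] rgb [142. 142. 144.] stand [ 0.0128 -0.1231]
area 6 px [311.7 251.2] bbox [311 250   2   4] rgb [148. 147. 147.] stand [-0.0161 -0.1234]
area 37 px [296.4 256.1] bbox [293 253   7   7] rgb [224. 225. 225.] stand [-0.041 -0.081]
area 7 px [310.6 256.3] bbox [310 255   2   4] rgb [135. 134. 136.] stand [-0.0322 -0.1234]
area 5 px [305.2 266.8] bbox [304 265   3   4] rgb [147. 151. 157.] stand [-0.0672 -0.1141]
area 11 px [308.4 267.2] bbox [308 264   2   8] rgb [127. 124. 124.] stand [-0.0663 -0.1238]
44444444444444433333334433333344444444443444434444334444444444444
53343574233333433233233333344444323334444444444432232333444333333
24875332222352444424234333444445344533444
[... 1496 characters left out ...]
5555589999855555555525455554342224316874554444
77545466677764455555555589999955555555526555554442444137855554444
24342335764454355555555556787555555555343345554433332168745554444
63434555554444455555555555555555555555254765444333333278655555444
10433444445555555555555555555555555555533566788887865587444555555
65333466434443214455555555555555555551634444444444566686544555555
34444433346423555434443244455555555543444444444444444334444444444
34444433444554444446424665434332144415444444444433333334444544444
33343444444444444333344444445434765434344444444442333233344544444
24443344444444444445144445444444445332344444444442445233344554444
[0.0006 0.2034] tilt 0.392353305522474 r 0.2223233217400117
```

The gusset has toppled into the bin, lying partly over nut_a near (298,230), with the tray still at about 0.39 rad and held there for 0.5 s. Now I lower the tray gently.

```bash
python3 -m crank '{"travel":[[0.08,0.34,-0.82],[0.16,0.65,-1.64],[0.22,0.92,-2.48],[0.27,1.16,-3.33],[0.31,1.36,-4.19]],"turn":[[0,0,0],[0,0,0],[0,0,0],[0,0,0],[0,0,0]],"gripper":[1,1,1,1,1]}'
python3 -m crank '{"travel":[[0.03,0.12,-0.65],[0.06,0.25,-1.52],[0.08,0.3,-2.39],[0.09,0.3,-3.04],[0.09,0.3,-3.48]],"turn":[[0,0,0],[0,0,0],[0,0,0],[0,0,0],[0,0,0]],"gripper":[1,1,1,1,1]}'
python3 -m crank '{"travel":[[0,0,-0.15],[0,0,-0.3],[0,0,-0.4],[0,0,-0.5],[0,0,-0.5]],"turn":[[0,0,0],[0,0,0],[0,0,0],[0,0,0],[0,0,0]],"gripper":[1,1,1,1,1]}'
```

```text
clock: 20.65
position: [0.5864, 0.2156, 0.1197]
tool_rot: [-3.141, 0.0, 2.917]
force: [5.9, -4.4, -0.7]
grip_width: 0.0075
finger_force: 48.8
clock: 21.15
position: [0.5872, 0.2191, 0.0848]
tool_rot: [-3.141, 0.0, 2.917]
force: [6.6, -1.4, -0.4]
grip_width: 0.0077
finger_force: 49.4
clock: 21.65
position: [0.5875, 0.2191, 0.0838]
tool_rot: [3.14, 0.001, 2.916]
force: [-16.1, -7.0, 59.8]
grip_width: 0.0074
finger_force: 56.0
```

The tray is on its rest: the pose stalled and the force rose. I ease off, then open and withdraw.

```bash
python3 -m crank '{"travel":[[0,0,0.2],[0,0,0.4],[0,0,0.4],[0,0,0.4],[0,0,0.4]],"turn":[[0,0,0],[0,0,0],[0,0,0],[0,0,0],[0,0,0]],"gripper":[1,1,1,1,1]}'
python3 -m crank '{"travel":[[0,0,0],[0,0,0],[0,0,0],[0,0,0],[0,0,0]],"turn":[[0,0,0],[0,0,0],[0,0,0],[0,0,0],[0,0,0]],"gripper":[0.9,0.75,0.6,0.5,0.5]}'
python3 -m crank '{"travel":[[0,0,1],[0,0,3],[0,0,6],[0,0,10],[0,0,14]],"turn":[[0,0,0],[0,0,0],[0,0,0],[0,0,0],[0,0,0]],"gripper":[0.5,0.5,0.5,0.5,0.5]}'
python3 -m crank '{"travel":[[-3,3,0],[-6,6,0],[-9,9,0],[-12,12,0],[-15,15,0]],"turn":[[0,0,0],[0,0,0],[0,0,0],[0,0,0],[0,0,0]],"gripper":[0.5,0.5,0.5,0.5,0.5]}'
python3 -m crank '{"travel":[[-3,3,0],[-6,6,0],[-9,9,0],[-12,12,0],[-12,12,0]],"turn":[[0,0,0],[0,0,0],[0,0,0],[0,0,0],[0,0,0]],"gripper":[0.5,0.5,0.5,0.5,0.5]}'
python3 g.py | grep area
python3 - <<'E'
from st import *
T=bot.grab_frame("top"); S=bot.grab_frame("scene"); t0=cv2.imread("pics/top0.png")[:,:,::-1]; s0=cv2.imread("pics/scene0.png")[:,:,::-1]
A,B=[st(plane(T,px("top",c),.03)) for c in((547,178),(525,289))]
# tray/handle unchanged against the first picture?
for n,a,b,(x0,y0,x1,y1) in(("tray handle top",T["pixels"],t0,(193,195,285,255)),("handle scene",S["pixels"],s0,(208,270,275,312)),("can/tape/tube top",T["pixels"],t0,(225,130,350,188)),("bin bar vs pic3",0,0,(0,0,0,0))):
    if x1:
        d=np.abs(a[y0:y1,x0:x1].astype(int)-b[y0:y1,x0:x1]).mean(2); r=cv2.matchTemplate(a[y0-6:y1+6,x0-6:x1+6].copy(),b[y0:y1,x0:x1].copy(),cv2.TM_CCOEFF_NORMED); print(n,d.mean().round(1),cv2.minMaxLoc(r)[1::2])
p0=cv2.imread("pics/t2.png")
o=bot.observe(); print(o["position"],o["force"],o["clock"])
# bar of the bin: bright line
g=T["pixels"].astype(float).mean(2)[215:275,318:340]
print("\n".join("".join(str(int(v)//26) for v in r) for r in g[::3]))
E
```

```text
clock: 22.15
position: [0.5872, 0.2191, 0.0846]
tool_rot: [-3.142, 0.0, 2.917]
force: [5.6, -0.2, 1.1]
grip_width: 0.008
finger_force: 49.7
clock: 22.65
position: [0.5868, 0.2189, 0.0849]
tool_rot: [-3.141, -0.001, 2.917]
force: [0.3, -0.7, 0.2]
grip_width: 0.0428
finger_force: 0.0
clock: 23.15
position: [0.5868, 0.2186, 0.2273]
tool_rot: [-3.141, -0.0, 2.917]
force: [0.5, 0.1, -0.7]
grip_width: 0.0425
finger_force: 0.0
clock: 23.65
position: [0.4358, 0.3699, 0.2261]
tool_rot: [3.141, 0.0, 2.917]
force: [-0.3, 1.1, 0.0]
grip_width: 0.0431
finger_force: 0.0
clock: 24.15
position: [0.312, 0.4929, 0.2256]
tool_rot: [3.14, -0.002, 2.924]
force: [0.3, -0.5, -0.7]
grip_width: 0.0426
finger_force: 0.0
area 38 px [306.7 213.7] bbox [291 210  29   9] rgb [108. 106. 106.] stand [ 0.0946 -0.084 ]
area 615 px [291.  232.1] bbox [278 212  30  48] rgb [189. 185. 184.] stand [ 0.0279 -0.049 ]
area 6 px [313.5 242. ] bbox [313 241   2   3] rgb [137. 136. 139.] stand [ 0.0128 -0.1231]
area 6 px [311.7 251.2] bbox [311 250   2   4] rgb [142. 140. 141.] stand [-0.0161 -0.1234]
area 36 px [296.5 256.1] 
[... 212 characters left out ...]
[121. 119. 119.] stand [-0.0663 -0.1238]
tray handle top 3.5 (0.984306812286377, (6, 6))
handle scene 23.5 (0.7500250339508057, (6, 6))
can/tape/tube top 1.4 (0.9990520477294922, (6, 6))
[0.3174 0.4885 0.2257] [ 0.1857 -0.5023  0.9094] 24.3
3333443333334333344443
6433333333334333444443
4333333334444443333344
3345134444444433344413
3333333444433433333333
7887776545433444444443
4444433323456854444444
3444444445158733334333
4212034441477433322402
3334433342686433344444
4333444415874444444444
4444455537744445555444
3333334168644444444444
3322332587444444333343
3244412775454444424333
3333316874454444433343
8786548734455555444544
4444345444444445444444
3333333344444444444444
3244423334444444444440
```

Run:
```python
from st import *
T=bot.grab_frame("top"); S=bot.grab_frame("scene")
def proj(p):
    f=S;K=np.array([[f["fx"],0,f["cx"]],[0,f["fy"],f["cy"]],[0,0,1]]);E=f["extrinsics"]
    return cv2.projectPoints(np.array([p],float),cv2.Rodrigues(E[:3,:3])[0],E[:3,3],K,np.array(f["dist"]))[0].ravel()
for c in((306,241),(292,214),(287,231)):
    for z in(.004,.02,.045): print(c,z,st(plane(T,c,z)),proj(plane(T,c,z)).round(1))
g=lambda im,a,b,c,d:print("\n".join("".join(str(int(v)//26) for v in r) for r in im["pixels"][a:b,c:d].mean(2)),"\n")
g(S,185,250,275,365); g(T,205,250,280,325)
```

```text
(306, 241) 0.004 [ 0.0116 -0.0999] [315.7 223.1]
(306, 241) 0.02 [ 0.0096 -0.0998] [316.6 219.2]
(306, 241) 0.045 [ 0.0065 -0.0995] [318.2 212.8]
(292, 214) 0.004 [ 0.0849 -0.0397] [277.9 224.4]
(292, 214) 0.02 [ 0.0822 -0.0401] [278.9 220.5]
(292, 214) 0.045 [ 0.0779 -0.0408] [280.4 214.2]
(287, 231) 0.004 [ 0.0294 -0.0359] [295.1 235.4]
(287, 231) 0.02 [ 0.0272 -0.0364] [296.1 231.4]
(287, 231) 0.045 [ 0.0238 -0.0372] [297.7 224.9]
001344444444444333333333344444444444443332333344444444444444444444555555555555444444455445
323444444444444333333333344444444445444443344344444444444444444445555555555555555544555554
444444444444444444333333433444444445444444444444444444443223344455555555555555555555555444
444444444445444432334344344444444444544444444445554444442101244445555555544445555555555554
444444444454444311123343344444444444454544444555554444443111234444555544444444444445555545
544444444444544211023444444444444444444444444555554444444322333344554444443344444444555545
555554444445444334334444444444444444444444445555555444444444334444444444443334444444555555
5554554444444444444444444
[... 6624 characters left out ...]
6433444444
777777786666777777877788884455555534333344444
777777755666777788877788786555555443333444444
777777834566677778777887778555555353333444334
777777834543566677777887788555555254334333333
777777844555545566777888788455555244344212034
777788655555555545576788887455554444344444134
777788555555555555543578885555552644434444233
777778445555555555555545675555551644433334433
777778555555555555555555545555552544443333333
777788555555555555555555555555553344443333333
777785555555555555555555555555534455444333344
777784455555555555555555555555525445444444444
777884455555555555555555555555525344444444455
777885555555555555555555555555524444444444455
777865555555555555555555555555544444444444445
```

The gusset is seen as a plate lying in the bin: its visible edge is about 70 mm long and it sits clear of the lip. The bin and the tray are in place, and the bystanders are unmoved. I hand in.

```bash
python3 -c 'from workcell import bot; print(bot.job_done())'
```

```text
the job is handed in; nothing more can be done
None
```

The job is handed in, no verdict shown: the bin is square against the stand within about 1 mm and the tray is back on its rest, with nut_b seen in the bin and the gusset lying over nut_a, which went in but is now hidden.

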